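# Refit the axle of the fondant roller

### The job

Put the fondant roller together again after washing: take the steel axle by its wooden handle from its rest and thread it into the stand from the right (the sink side), through the near bearing, the white roller and the far bearing, fully home until the handle's shoulder sits flush against the near bearing plate, then let go. The height the roller was left at is not known, so feel or look for it; work gently, never pressing on the stand with more than about 2 kg, and leave the small things standing around where they are.

Things in the scene. Friction and masses are not known exactly. Their poses are not given: they have to be found in the camera images.
- stand: Roller stand, fixed: white base plate 150 x 110 x 8 mm carrying two steel columns and on them an aluminium yoke: two upright bearing plates across x with a white roller between. Origin: centre of the base plate's underside, on the worktop. x (level) is the threading direction, roughly to the robot's left, z up; the holes lie at y = 0. The yoke's height is NOT measured.
- near_foot (a point): Point on the worktop straight below the near hole's outer mouth, stand x = -49 mm. Near bearing plate: x = -49 to -35 mm, 84 mm wide (y), 48 mm high, round hole 16 mm wide in its middle, chamfered 2.5 mm. Its bare flat top edge lies 24 mm above the hole axis and may be touched to feel the height. Hole axis: anywhere from 42 to 78 mm above the worktop.
- far_foot (a point): Point on the worktop straight below the far hole's outer mouth, stand x = +49 mm. Far bearing plate: x = +35 to +49 mm, same form and height as the near one, but a cap 14 mm wide rises 6 mm above its top edge. Its hole is exactly in line with the near one.
- column_top (a point): Top of the left column (stand y = +36 mm), 113 mm above the worktop; the other stands at y = -36 mm. The yoke is held on them by friction (over 35 N up or down) at a height that differs every time. The roller (42 mm thick, 64 mm long, bore 15 mm) is captive in the yoke with 4 mm of play upward; empty it hangs 2 mm below the hole axis, and the axle's nose lifts it.
- pad (a joint): Sprung brake pad in the far bearing, pressing down on the axle from the top of the hole: upward travel in m, 0 with the bearing empty, 0.002 to 0.005 once the axle lies in it. It presses with about 5 N, so from there on the axle drags with about 4 to 8 N as it moves; the shoulder meeting the near plate is a further, hard rise.
- axle: Loose, 0.12 to 0.2 kg: steel shaft 13 mm thick, 130 mm long, the last 12 mm tapering to a 6 mm nose; square wooden handle 60 mm long, 22 x 22 mm. Origin: on the axis at the shoulder between handle and shaft. x points to the nose (handle from x = -60 to 0 mm). It starts level in the rest, axis 45 mm above the worktop; grip the handle's two upright sides from above; lift 20 mm to clear the rest.
- axle_tip (a point): The nose end of the axle, on the axis, 130 mm from the shoulder.
- rest: White plastic rest, fixed: foot 130 x 36 mm, two posts 45 mm either side of the middle with open notches, 53 mm high. Origin: centre of its underside. The shaft lies in the notches along the rest's x axis, the handle overhanging at the -x end (shoulder at x = -65 mm).
- nozzle_1: Small steel piping nozzle, 20 mm wide, 34 mm high, standing on its wide end behind the work; bystander. Origin: centre of its underside.
- nozzle_2: Another such nozzle, to the left; bystander.
- nozzle_3: Another such nozzle, to the left; bystander.
- coupler: White plastic coupler, 27 mm wide, 26 mm high, to the left; bystander. Origin: centre of its underside.
- teaspoon: Steel teaspoon, 132 mm long, lying behind the work; bystander. Origin: about its middle, at its underside.

How it is judged:
On the way, in this order (a step that is already met when the one before it is completed fails the run):
1. the axle is lifted off its rest (distance of axle from where it was at the start of the episode above 0.03 m), for 0.1 s.
2. the axle has passed through to the far bearing and raised its pad (value of joint pad above 0.0015 m and x of axle_tip in the frame of stand above 0.035 m), for 0.05 s.
At the end, for the whole second after the job is handed in: The axle lies through both bearings (pad raised more than 1.5 mm), its shoulder within 2.5 mm of the near plate, within 4 mm of the hole line sideways and 0.06 rad of its direction, at rest and released (value of joint pad above 0.0015 m and x of axle in the frame of stand between -0.0515 and -0.046 m and y of axle in the frame of stand between -0.004 and 0.004 m and angle between the x axis of axle and the x axis of stand, either way round below 0.06 rad and linear speed of axle below 0.02 m/s); the robot touches nothing.
It fails at once if all contacts between axle and stand, the pad's own squeeze of some 10 N included, add up to more than 40 N (contact force between axle and stand above 40 N).
It fails at once if the robot itself presses on the stand with more than 30 N (contact force between the arm and stand above 30 N).
It fails at once if the fingers press on the stand with more than 30 N (contact force between the fingers and stand above 30 N).
It fails at once if a bystander is pushed more than 30 mm (distance of any of nozzle_1, nozzle_2, nozzle_3, coupler, teaspoon from where it was at the start of the episode above 0.03 m).
It also fails if it takes over 58 s, if anything falls off the work surface, if the arm or the gripper's body presses on something with over 40 N, if the wrist force passes 120 N, or if a joint passes its speed limit or range.

### The arm

A 6-joint arm with a two-finger parallel gripper is mounted at the origin on a cart in front of the work surface, level with it; the furniture and walls round the work are solid. World frame = base frame: x ahead of the robot, y to its left, z up, the work surface at z = 0. Lengths are in m, angles in rad, forces in N, time in s.
With the tool pointing down it reaches from about 0.35 to 0.775 m from the base axis. Payload 7.3 kg.
Tool frame: the origin (TCP) lies on the centre line of the jaws, within the pads' length; the fingertips stand 17 mm ahead of it and the grasp point (between the pads) lies 2 mm behind it (robot.tip_extent is the distance from the TCP to the fingertips, in m); z points along the fingers, y is the line along which they close (so a half turn about z gives the same grasp; the last joint's range is limited). The gripper opens to 92 mm and grips with 3 to 60 N. Pads are 19 mm wide; open, the fingers measure 130 mm over their backs; the gripper's body (75 mm by 190 mm) begins 47 mm behind the grasp point.
Start: joints at [-0.146, 0.342, 1.524, -0, 1.275, -0.146], TCP at [0.525, 0, 0.244] pointing down, gripper open.
Joint ranges: [-2.53, 2.53], [-0.77, 2.02], [0.04, 2.7], [-1, 4.14], [0.28, 2.66], [-3.11, 3.11]. Speed limits (rad/s): [2.57, 2.57, 3.14, 3.14, 3.14, 3.14].

### API

Orientations are given as [roll, pitch, yaw] about the fixed x, y, z axes, in that order (R = Rz(yaw) Ry(pitch) Rx(roll)).
In Python, from cell import robot gives the robot as it stands.
- The arm moves only by the tool step_arm, never from a script. Its argument "motion" is a list of rows, each a list of 2 entries, a list of its own where there are three numbers: the shift along the tool's x, y, z in units of 60 mm (1.0 is 60 mm), then the turn about the tool's z in rad. In form: [[[x, y, z], spin], ...]. A call has 1 to 10 rows; each row is the pose to reach, as a shift and turn from the pose commanded when the call began, along the tool's axes at that moment; what a row does not reach only later rows make up. A row lasts 1/8 s, in which the tool goes at most 62.5 mm and 10.7 degrees, less where a joint would pass 70% of its speed; a pose out of reach is approached as far as the arm can. A call with a gripper value outside its range is refused whole. "hand" is the closure in counts, from 0 (fully open) to 255 (shut), set as the call begins (left out, the last holds). The fingers move at their own pace and stop on an object; "squeeze" is the grip in N (left out, the last holds). Time passes only in rows, so rows that repeat a pose let the fingers close. It gives the time, the measured TCP pose, the force, the opening and the grip force at its end, in the units of the state.
- robot.observe(): the state, without advancing time (a new reading comes with each control period).
- robot.read_camera(name): name is "scene" or "side" or "wrist"; returns a dict with "pixels" (384x512x3 uint8, red, green, blue), "intrinsics" (3x3 intrinsics, pixels), "xyz" and "rotation" of the camera in the world; the wrist camera has in their place "T_tool_cam" (4x4, takes a point from camera to tool coordinates, whose origin is the TCP and whose axes are the flange's). Camera axes: x right, y up, looking along -z (the intrinsics and any distortion apply to the point x, -y, -z); pixel columns grow to the right and rows downward; lengths in m; the calibration is good to about 2 mm. A picture is of the moment at which its call begins: read the wrist's pose just before it. There is no depth.
- robot.hand_in(): hands the job in; it is judged then, once.
The state is a dict: "time": time; "qpos": joint angles; "qvel": joint speeds; "joint_efforts": joint torques, N m; "tool_pos": TCP position; "tool_rot": TCP orientation; "contact_force": force on the tool from outside, world axes, zero at the start; "torque": the same for the moment, N m; "opening": finger opening in m; "grip_force": force on a finger pad.
Only numpy, scipy, OpenCV 4.12 (cv2) and the standard library are available. Lean on these libraries where they do the work, as an engineer would, in place of code of your own. Each camera call takes 0.05 s, during which the arm holds its last target. There are 200 camera calls.

## Working session

There is one attempt and no reset: what is moved stays moved. The work goes in short steps, Python scripts to look and compute and a tool call to move; the robot and the scene stay as the last step left them, time stands still between calls to the robot, and variables do not carry over. Pictures are saved under pics/ and viewed, at most 10 in all, crops included, and the job is handed in when it is done.

Besides the shell and the picture viewer there is one more tool, called after "Request:" as name([rows], argument=value, ...), one row to a line, values as JSON. step_arm: Moves the arm, as the interface text tells. Its arguments: {"type":"object","properties":{"motion":{"type":"array"},"hand":{"type":"number"},"squeeze":{"type":"number"}},"required":["motion"]}

```bash
mkdir -p pics; ls; python3 - <<'E'
from cell import robot
import cv2,numpy as np
s=robot.observe();print(s['time'],s['tool_pos'],s['tool_rot'],s['contact_force'],s['opening'])
for n in ("scene","side","wrist"):
    c=robot.read_camera(n);np.save(f'pics/{n}0.npy',c,allow_pickle=True)
    cv2.imwrite(f'pics/{n}0.png',c['pixels'][:,:,::-1])
    print(n,{k:np.round(v,4).tolist() for k,v in c.items() if k!='pixels'})
E
```

```text
pics
0.0 [5.24622905e-01 8.56313560e-05 2.43057573e-01] [-3.14010204e+00 -2.39104851e-04  1.57077998e+00] [ 0.30117469 -0.13011026 -0.66622343] 0.09157191523176744
scene {'intrinsics': [[442.2343, 0.0, 255.3166], [0.0, 442.2343, 195.459], [0.0, 0.0, 1.0]], 'xyz': [-0.0333, -0.4718, 0.72], 'rotation': [0.9951, -0.0179, -0.71]}
side {'intrinsics': [[418.2989, 0.0, 253.6931], [0.0, 418.2989, 194.4948], [0.0, 0.0, 1.0]], 'xyz': [0.0887, 1.3105, 0.6849], 'rotation': [1.133, 0.012, -2.7038]}
wrist {'intrinsics': [[265.7286, 0.0, 254.2607], [0.0, 265.7286, 189.7778], [0.0, 0.0, 1.0]], 'T_tool_cam': [[0.0003, 0.9536, 0.301, 0.0814], [1.0, -0.0004, 0.0002, 0.0007], [0.0003, 0.301, -0.9536, -0.1419], [0.0, 0.0, 0.0, 1.0]]}
```

View pics/scene0.png

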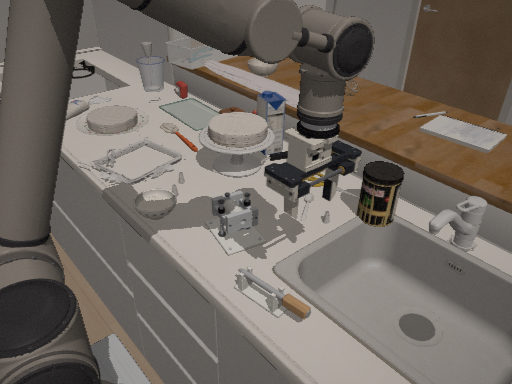

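View pics/side0.png

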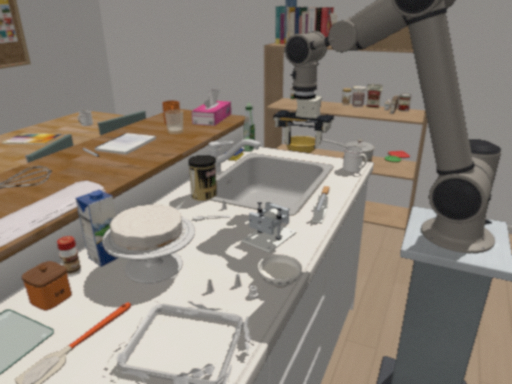

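View pics/wrist0.png

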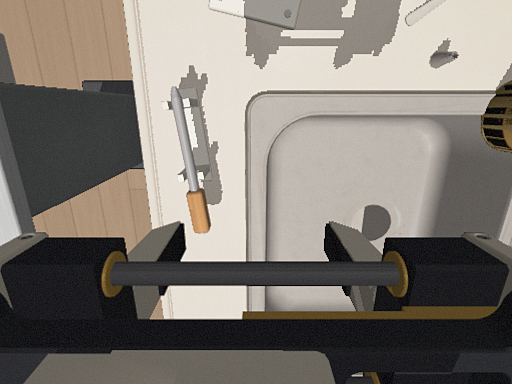

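The pictures show the axle in its rest: wrist, nose at about (176,88) and handle end at (200,232). In the scene view the orange handle is at about (293,303) and the stand at about (237,222). In the side view the stand is at about (270,220). The stand is cut off at the top of the wrist view.

```bash
cat > h.py <<'E'
import numpy as np,cv2
from scipy.spatial.transform import Rotation as R
def pose(s): 
    T=np.eye(4);T[:3,:3]=R.from_euler('xyz',s['tool_rot']).as_matrix();T[:3,3]=s['tool_pos'];return T
def cam(c,T=None):
    if 'T_tool_cam' in c: W=T@c['T_tool_cam'];return c['intrinsics'],W[:3,:3],W[:3,3]
    return c['intrinsics'],R.from_euler('xyz',c['rotation']).as_matrix(),np.array(c['xyz'])
def ray(cm,p):
    K,A,o=cm;d=np.linalg.inv(K)@[p[0],p[1],1.];return o,A@(d*[1,-1,-1])
def onz(cm,p,z): o,d=ray(cm,p);return o+d*(z-o[2])/d[2]
def proj(cm,X):
    K,A,o=cm;v=A.T@(np.array(X)-o)*[1,-1,-1];q=K@v;return q[:2]/q[2]
def tri(a,pa,b,pb):
    o1,d1=ray(a,pa);o2,d2=ray(b,pb);M=np.stack([d1,-d2],1)
    t=np.linalg.lstsq(M,o2-o1,rcond=None)[0];P,Q=o1+t[0]*d1,o2+t[1]*d2
    return (P+Q)/2,np.linalg.norm(P-Q)
def wood(img,box):
    h=cv2.cvtColor(img,cv2.COLOR_RGB2HSV);m=cv2.inRange(h,(5,110,60),(22,255,255))
    k=np.zeros_like(m);x0,y0,x1,y1=box;k[y0:y1,x0:x1]=m[y0:y1,x0:x1]
    c=max(cv2.findContours(k,0,1)[0],key=cv2.contourArea);return c
E
python3 - <<'E'
from h import *
from cell import robot
s=robot.observe();T=pose(s)
C={n:np.load(f'pics/{n}0.npy',allow_pickle=True).item() for n in('scene','side','wrist')}
cm={n:cam(C[n],T) for n in C}
m={}
for n,b in(('wrist',(170,170,230,250)),('scene',(270,280,320,330))):
    c=wood(C[n]['pixels'],b);r=cv2.minAreaRect(c);M=cv2.moments(c);m[n]=(M['m10']/M['m00'],M['m01']/M['m00']);print(n,r,m[n],cv2.contourArea(c))
print('handle',tri(cm['wrist'],m['wrist'],cm['scene'],m['scene']),onz(cm['wrist'],m['wrist'],.052),onz(cm['scene'],m['scene'],.05))
print('tip',tri(cm['wrist'],(176,88),cm['scene'],(239.5,275)),onz(cm['wrist'],(176,88),.045))
a=cv2.resize(C['scene']['pixels'][180:260,190:280],None,fx=6,fy=6,interpolation=2)
b=cv2.resize(C['side']['pixels'][190:260,225:310],None,fx=3,fy=3,interpolation=2)
cv2.imwrite('pics/s1.png',a[:,:,::-1])
E
```

```text
wrist ((198.16000366210938, 210.8800048828125), (42.39585494995117, 17.709659576416016), 79.69515228271484) (198.31669226830516, 210.71300563236045) 651.0
scene ((294.55645751953125, 305.5356750488281), (28.212631225585938, 12.504335403442383), 32.27564239501953) (294.02257636122175, 305.8472775564409) 251.0
handle (array([ 0.44713491, -0.05436397,  0.04631028]), np.float64(0.0035026710611467987)) [ 0.4496739  -0.05331229  0.052     ] [ 0.44309618 -0.05559379  0.05      ]
tip (array([0.42782181, 0.10192221, 0.0295316 ]), np.float64(0.0023816527444943756)) [0.43130297 0.10190903 0.045     ]
```

View pics/s1.png

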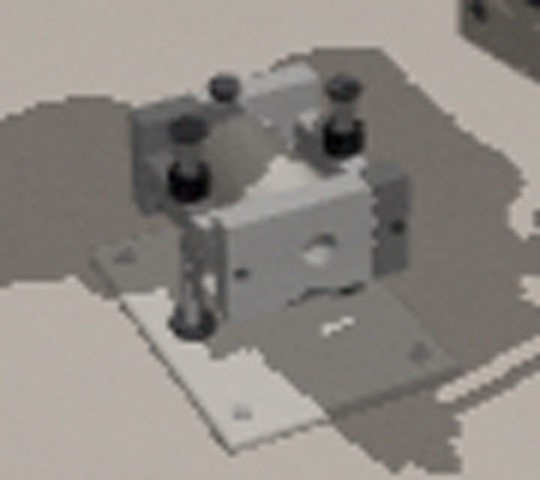

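The scene crop shows the near plate with its hole at crop (322,250), which is scene pixel (243.7,221.7). The base plate's front corner is at scene (228.8,255.3). I'll move left to view the stand from two wrist positions.

Request:
step_arm([
  [[0.7,0,0],0],
  [[1.4,0,0],0],
  [[2.0,0,0],0],
  [[2.0,0,0],0],
  [[2.0,0,0],0],
])

```text
time: 0.78
tool_pos: [0.5249, 0.1196, 0.2435]
tool_rot: [-3.141, 0.0, 1.571]
contact_force: [0.5, 1.4, -0.9]
opening: 0.0919
grip_force: 0.0
```

```bash
cat > snap.py <<'E'
import sys
from h import *
from cell import robot
n=sys.argv[1];s=robot.observe();c=robot.read_camera('wrist');c['T']=pose(s)
np.save(f'pics/{n}.npy',c,allow_pickle=True);cv2.imwrite(f'pics/{n}.png',c['pixels'][:,:,::-1]);print(s['time'],s['tool_pos'])
E
python3 snap.py w1
```

```text
0.775 [0.52489882 0.11962385 0.24348029]
```

Request:
step_arm([
  [[0.7,0,0],0],
  [[1.4,0,0],0],
  [[1.7,0,0],0],
  [[1.7,0,0],0],
  [[1.7,0,0],0],
])

```text
time: 1.45
tool_pos: [0.5252, 0.2206, 0.2437]
tool_rot: [-3.141, 0.001, 1.57]
contact_force: [0.0, 0.4, 0.1]
opening: 0.0918
grip_force: 0.0
```

```bash
python3 snap.py w2; python3 - <<'E'
from h import *
a=[cv2.imread(f'pics/w{i}.png')[0:300,60:460] for i in(1,2)]
cv2.imwrite('pics/w12.png',np.hstack(a))
E
```

```text
1.45 [0.52519053 0.22062993 0.24365664]
```

View pics/w12.png

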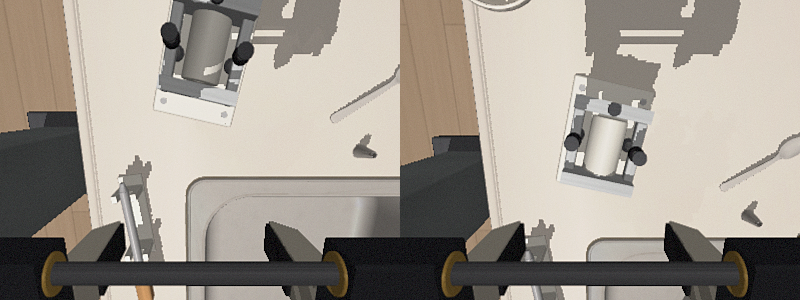

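Both views show the stand: about (205,60) in w1 and (605,140) in w2. It is turned slightly clockwise, with the near plate toward the sink. I'll zoom in to pick the corners.

```bash
python3 - <<'E'
from h import *
z=lambda n,x,y,w,h:cv2.resize(cv2.imread(f'pics/{n}.png')[y:y+h,x:x+w],None,fx=4,fy=4,interpolation=cv2.INTER_CUBIC)
cv2.imwrite('pics/z.png',np.hstack([z('w1',210,0,105,130),z('w2',210,70,95,130)]))
E
```

```text
(no output)
```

View pics/z.png

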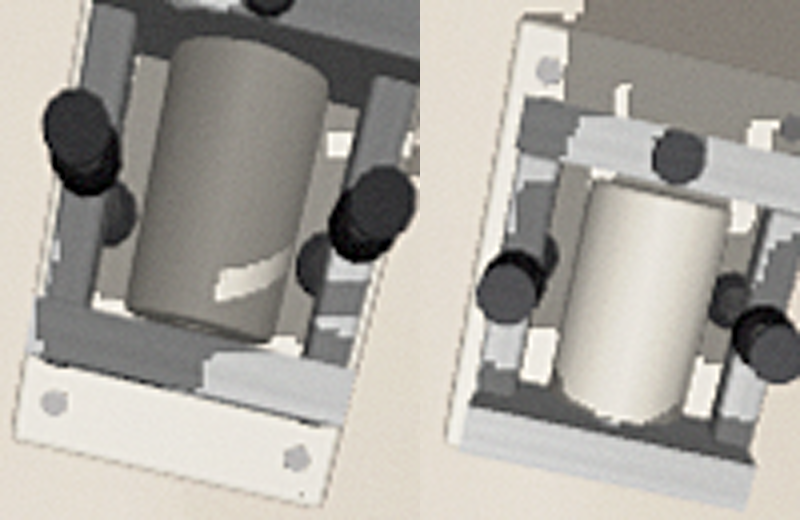

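The near plate's top edge and the base corners are clear. Zoomed w1: base near corners at (15,438) and (322,505), plate top corners at (38,300), (33,352), (345,425) and (355,370). Zoomed w2: top corners at (470,403), (463,453), (745,508) and (755,460).

```bash
python3 - <<'E'
from h import *
c1,c2=[np.load(f'pics/w{i}.npy',allow_pickle=True).item() for i in(1,2)]
A,B=cam(c1,c1['T']),cam(c2,c2['T'])
f=lambda p:((p[0]+.5)/4-.5+210,(p[1]+.5)/4-.5)
g=lambda p:((p[0]-419.5)/4-.5+210,(p[1]+.5)/4-.5+70)
P=[]
for n,a,b in(('inL',(38,300),(470,403)),('outL',(33,352),(463,453)),('outR',(345,425),(745,508)),('inR',(355,370),(755,460))):
    X,e=tri(A,f(a),B,g(b));P.append(X);print(n,X.round(4),round(e,4))
P=np.array(P);print(P.mean(0))
bl,br=onz(A,f((15,438)),.008),onz(A,f((322,505)),.008)
print('base near',bl,br,np.linalg.norm(bl-br))
bf=onz(B,g((525,17)),.008);print('base farleft',bf,np.linalg.norm(bf-bl))
yx=np.arctan2(*(bf-bl)[[1,0]]);yy=np.arctan2(*(bl-br)[[1,0]])-np.pi/2;print('yaw',yx,yy)
yaw=(yx+yy)/2
ux=np.array([np.cos(yaw),np.sin(yaw),0]);uy=np.array([-ux[1],ux[0],0])
O=np.mean([bl+75*ux*.001-.055*uy,br+.075*ux+.055*uy,bf-.075*ux-.055*uy],0);print('stand O',O,'yaw',yaw)
for X in P: print('plate in stand',(X-O)@ux,(X-O)@uy)
s0=np.load('pics/scene0.npy',allow_pickle=True).item();S=cam(s0)
o,d=ray(S,(243.3,221.3)); M=np.linalg.solve(np.stack([uy,[0,0,1],-d],1),o-(O-.049*ux-[0,0,.008]))
print('hole by scene ray on plate plane: y,z',M[:2])
# axle better from w1 and w0
w0=np.load('pics/wrist0.npy',allow_pickle=True).item()
E
```

```text
inL [0.4891 0.2316 0.089 ] 0.0002
outL [0.4878 0.2187 0.0958] 0.001
outR [0.5688 0.201  0.0925] 0.0007
inR [0.5713 0.2147 0.0895] 0.0003
[0.52924454 0.2164998  0.09168638]
base near [0.46974009 0.19668609 0.008     ] [0.57494935 0.17456808 0.008     ] 0.10750904738198418
base farleft [0.5017363  0.34186039 0.008     ] 0.1486584484885708
yaw 1.3538658650723805 1.363585084210905
stand O [0.53865998 0.2582859  0.008     ] yaw 1.3587254746416426
plate in stand -0.03651642690586498 0.04283663223328082
plate in stand -0.049413169065692604 0.041390600751246454
plate in stand -0.04967066958947609 -0.0414821790556376
plate in stand -0.035726815702610874 -0.04110839030640572
hole by scene ray on plate plane: y,z [-0.00072164  0.06966115]
```

Stand: origin (0.5387, 0.2583), yaw 1.359. All plate corners agree to about 1 mm, and the top edge is at about 0.092, so the axis is at about 0.068. Next I'll close the fingers and feel the near plate's top.

Request:
step_arm([
  [[-0.05,0.08,0.5],0.1],
  [[-0.05,0.08,1.0],0.212],
  [[-0.05,0.08,1.5],0.212],
  [[-0.05,0.08,1.9],0.212],
  [[-0.05,0.08,2.08],0.212],
  [[-0.05,0.08,2.08],0.212],
  [[-0.05,0.08,2.08],0.212],
], hand=255, squeeze=10)

```text
time: 2.38
tool_pos: [0.5305, 0.2189, 0.1201]
tool_rot: [3.14, -0.001, 1.358]
contact_force: [-0.4, 0.1, -0.3]
opening: 0.0267
grip_force: 0.0
```

Request:
step_arm([
  [[0,0,0.03],0],
  [[0,0,0.06],0],
  [[0,0,0.08],0],
  [[0,0,0.08],0],
])

```text
time: 2.88
tool_pos: [0.5297, 0.219, 0.114]
tool_rot: [-3.141, 0.0, 1.359]
contact_force: [-0.7, -0.2, 0.3]
opening: 0.0007
grip_force: 0.0
```

Request:
step_arm([
  [[0,0,0.02],0],
  [[0,0,0.03],0],
  [[0,0,0.03],0],
])

```text
time: 3.25
tool_pos: [0.5298, 0.219, 0.1123]
tool_rot: [3.142, 0.0, 1.359]
contact_force: [0.2, -0.2, 1.0]
opening: 0.0001
grip_force: 0.0
```

Request:
step_arm([
  [[0,0,0.02],0],
  [[0,0,0.02],0],
])

```text
time: 3.5
tool_pos: [0.5299, 0.219, 0.1118]
tool_rot: [3.141, -0.0, 1.359]
contact_force: [-1.2, -0.6, 4.1]
opening: 0.0006
grip_force: 2.4
```

Request:
step_arm([
  [[0,0,0.02],0],
  [[0,0,0.02],0],
])

```text
time: 3.75
tool_pos: [0.53, 0.2191, 0.1117]
tool_rot: [3.14, -0.0, 1.359]
contact_force: [-4.4, -1.5, 11.9]
opening: 0.0003
grip_force: 6.4
```

Contact at TCP z 0.112, which puts the top at about 0.095 and the axis at about 0.0707. That fits the scene ray value of 0.0697. Next I'll back off and go to the handle.

Request:
step_arm([
  [[0,0,-0.5],0],
  [[-0.3,0,-1.0],0],
  [[-1.1,-0.05,-1.0],-0.1],
  [[-2.0,-0.1,-1.0],-0.2],
  [[-2.9,-0.15,-1.0],-0.326],
  [[-3.8,-0.2,-1.0],-0.326],
  [[-4.6,-0.25,-1.0],-0.326],
  [[-5.17,-0.25,-1.0],-0.326],
  [[-5.17,-0.25,-1.0],-0.326],
  [[-5.17,-0.25,-1.0],-0.326],
], hand=0)

```text
time: 5.0
tool_pos: [0.45, -0.0806, 0.1699]
tool_rot: [3.141, -0.0, 1.684]
contact_force: [-0.5, 0.2, 0.7]
opening: 0.0906
grip_force: 0.0
```

```bash
python3 snap.py w3; python3 -c "
from cell import robot;print(robot.tip_extent,robot.observe()['tool_rot'])"
```

```text
5.0 [ 0.44996266 -0.0806465   0.16994805]
0.017 [ 3.14136921e+00 -2.62316369e-04  1.68536714e+00]
```

View pics/w3.png

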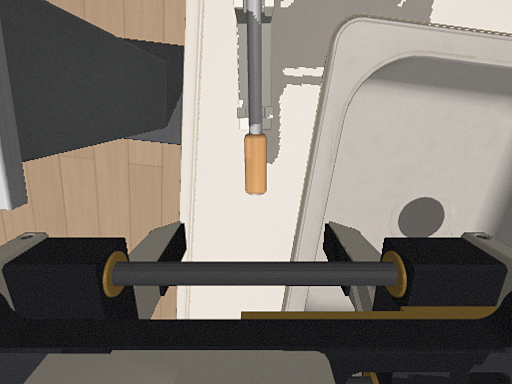

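The handle spans about (245–267, 134–194) and is nearly upright in the view, so the tool yaw matches the axle.

```bash
python3 - <<'E'
from h import *
c=np.load('pics/w3.npy',allow_pickle=True).item();T=c['T'];C=cam(c,T)
k=wood(c['pixels'],(230,120,285,205));r=cv2.minAreaRect(k);print(r,cv2.boundingRect(k))
m=np.zeros((384,512),np.uint8);cv2.drawContours(m,[k],-1,1,-1)
Ti=np.linalg.inv(T);tl=lambda p,z:(Ti@np.r_[onz(C,p,z),1])[:3]
for v in (140,150,160,170,180,190):
    u=np.where(m[v])[0];a,b=tl((u.min()-.5,v),.056),tl((u.max()+.5,v),.056);print(v,u.min(),u.max(),'mid tool xy',((a+b)/2*1000).round(1),'w',(b-a)[1]*1000)
x,y,w,h=cv2.boundingRect(k)
print('front',tl((256,y),.056),'back top/bottom',tl((256,y+h),.056),tl((256,y+h),.034))
# shaft columns in dark/bright: print centre of shaft by row gradient
g=cv2.cvtColor(c['pixels'],cv2.COLOR_RGB2HSV)
for v in (40,60,80,95): print(v,c['pixels'][v,240:270].mean(1).astype(int).tolist())
# height: two views
w0=np.load('pics/wrist0.npy',allow_pickle=True).item()
from scipy.spatial.transform import Rotation
T0=np.eye(4);T0[:3,:3]=R.from_euler('xyz',[-3.1401,-.0002,1.5708]).as_matrix();T0[:3,3]=[.5246,.0001,.2431]
k0=wood(w0['pixels'],(170,170,230,250));M0,M=cv2.moments(k0),cv2.moments(k)
print('tri',tri(cam(w0,T0),(M0['m10']/M0['m00'],M0['m01']/M0['m00']),C,(M['m10']/M['m00'],M['m01']/M['m00'])))
E
```

```text
((254.49996948242188, 163.49998474121094), (58.99999237060547, 20.999996185302734), 90.0) (244, 134, 22, 60)
140 245 265 mid tool xy [ 50.3   1.2 114. ] w 20.0188181606758
150 245 265 mid tool xy [ 40.8   1.2 114. ] w 20.245648566085407
160 245 265 mid tool xy [ 31.    1.3 114. ] w 20.477678250461484
170 245 265 mid tool xy [ 21.    1.3 114. ] w 20.715088048724017
180 246 265 mid tool xy [ 10.8   1.8 114. ] w 19.960055828013246
190 246 265 mid tool xy [  0.3   1.8 113.9] w 20.19695750931372
front [0.05595585 0.0021799  0.1139656 ] back top/bottom [-0.00391602  0.00231415  0.11394737] [-0.01124564  0.00246073  0.13594517]
40 [156, 155, 156, 152, 157, 158, 154, 77, 75, 93, 101, 107, 111, 115, 126, 130, 123, 118, 113, 108, 101, 126, 162, 157, 158, 157, 159, 159, 157, 157]
60 [157, 155, 153, 154, 155, 157, 156, 126, 68, 85, 99, 106, 108, 115, 127, 130, 123, 123, 113, 107, 100, 116, 162, 156, 157, 156, 153, 156, 161, 157]
80 [154, 153, 151, 156, 152, 153, 158, 148, 65, 84, 96, 104, 107, 110, 119, 129, 120, 118, 118, 109, 101, 106, 164, 158, 157, 154, 156, 156, 156, 157]
95 [156, 158, 149, 152, 152, 156, 157, 149, 80, 78, 96, 105, 101, 114, 116, 122, 124, 118, 117, 112, 101, 113, 160, 153, 149, 156, 154, 154, 155, 158]
tri (array([ 0.44851725, -0.05452257,  0.04832661]), np.float64(0.0004678373826036945))
```

Handle found: shoulder at tool x +56 mm, end at −4 mm, lateral offset 1.4 mm. The triangulated height of 0.048 fits the 45 mm given in the text. Now I'll descend and grip.

Request:
step_arm([
  [[0.43,0.023,0.4],-0.012],
  [[0.43,0.023,1.0],-0.012],
  [[0.43,0.023,1.6],-0.012],
  [[0.43,0.023,2.0],-0.012],
  [[0.43,0.023,2.12],-0.012],
  [[0.43,0.023,2.12],-0.012],
])

```text
time: 5.8
tool_pos: [0.4485, -0.0547, 0.0428]
tool_rot: [-3.141, -0.0, 1.698]
contact_force: [0.1, 0.6, 0.3]
opening: 0.0918
grip_force: 0.0
```

Request:
step_arm([
  [[0,0,0],0],
  [[0,0,0],0],
  [[0,0,0],0],
  [[0,0,0],0],
  [[0,0,0],0],
  [[0,0,0],0],
  [[0,0,0],0],
], hand=255, squeeze=35)

```text
time: 6.68
tool_pos: [0.4483, -0.0553, 0.0427]
tool_rot: [-3.142, -0.0, 1.697]
contact_force: [-0.1, -0.1, -0.4]
opening: 0.0264
grip_force: 0.0
```

Request:
step_arm([
  [[0,0,0],0],
  [[0,0,0],0],
  [[0,0,0],0],
])

```text
time: 7.05
tool_pos: [0.4483, -0.0553, 0.0427]
tool_rot: [-3.142, -0.0, 1.697]
contact_force: [-0.7, -0.4, -0.5]
opening: 0.0214
grip_force: 35.0
```

Request:
step_arm([
  [[0,0,-0.2],0],
  [[0,0,-0.5],0],
  [[0,0,-0.8],0],
  [[0,0,-1.0],0],
  [[0,0,-1.0],0],
])

```text
time: 7.68
tool_pos: [0.4489, -0.0554, 0.1037]
tool_rot: [3.14, 0.001, 1.697]
contact_force: [0.0, 0.7, -1.7]
opening: 0.0218
grip_force: 35.0
```

Gripped and lifted. Next I'll align with the stand, with the nose about 10 mm before the near mouth and still high.

Request:
step_arm([
  [[0,0.2,0],0.08],
  [[0.1,0.5,0],0.2],
  [[0.5,0.8,0],0.3],
  [[1.0,0.93,0],0.338],
  [[1.4,0.931,0],0.338],
  [[1.555,0.931,0],0.338],
  [[1.555,0.931,0],0.338],
  [[1.555,0.931,0],0.338],
])

```text
time: 8.68
tool_pos: [0.4921, 0.0436, 0.1026]
tool_rot: [3.141, 0.0, 1.358]
contact_force: [0.4, 0.4, -1.6]
opening: 0.0219
grip_force: 35.0
```

```bash
python3 snap.py w4;python3 - <<'E'
from h import *
from cell import robot
print(robot.observe()['tool_rot'])
c=robot.read_camera('scene');np.save('pics/sc4.npy',c,allow_pickle=True)
w=cv2.imread('pics/w4.png')
a=cv2.resize(w[0:200,180:350],None,fx=2.4,fy=2.4,interpolation=2)
b=cv2.resize(c['pixels'][200:296,210:286,::-1],None,fx=5,fy=5,interpolation=2)
cv2.imwrite('pics/x4.png',np.hstack([a[:480],b[:480]]))
E
```

```text
8.675 [0.49209922 0.0435556  0.10264625]
[3.14148330e+00 1.79301611e-04 1.35790703e+00]
```

View pics/x4.png

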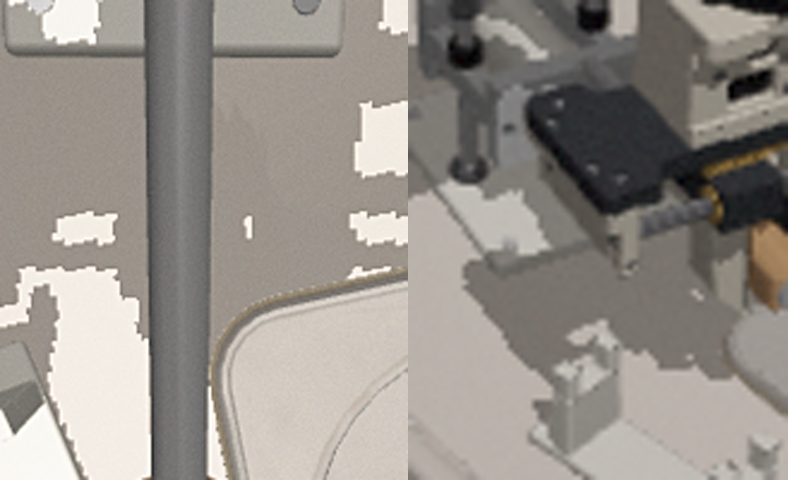

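The wrist view shows the shaft at zoom columns 146–212 and the base plate's near edge at columns 6–342 (row 52). I'll check the lateral offset and yaw from these.

```bash
python3 - <<'E'
from h import *
c=np.load('pics/w4.npy',allow_pickle=True).item();T=c['T'];C=cam(c,T);Ti=np.linalg.inv(T)
q=lambda u,v,z:(Ti@np.r_[onz(C,(u/2.4+180-.3,v/2.4-.3),z),1])[:3]*1000
for v,a,b in((10,145.5,212.5),(240,149,211),(440,152,210)):
    print('shaft',(q(a,v,.105)+q(b,v,.105))/2,(q(b,v,.105)-q(a,v,.105))[1])
l,r=q(5,45,.008),q(343,45,.008);print('base',l,r,(l+r)/2,r-l)
l,r=q(20,55,.008),q(320,52.5,.008);print('edge slope',(r-l)[0]/(r-l)[1])
E
```

```text
shaft [125.40691143   0.67538901  -2.38228854] 12.588173145346659
shaft [84.47247743  0.89487546 -2.37293049] 12.847811889402038
shaft [41.35389686  1.15575879 -2.36307023] 13.200466629639195
base [146.17846377 -55.56717334  94.60751096] [146.2043405   53.64179854  94.61811809] [146.19140214  -0.9626874   94.61281453] [2.58767286e-02 1.09208972e+02 1.06071304e-02]
edge slope 0.007524687744745602
```

Yaw agrees to within 0.01 rad. The lateral offset averages about −0.7 mm, well inside the chamfer. Next I'll lower to the hole height and advance gently.

Request:
step_arm([
  [[0,-0.012,0.2],0],
  [[0,-0.012,0.4],0],
  [[0,-0.012,0.565],0],
  [[0,-0.012,0.565],0],
  [[0,-0.012,0.565],0],
])

```text
time: 9.4
tool_pos: [0.4915, 0.0445, 0.0689]
tool_rot: [3.141, -0.0, 1.359]
contact_force: [-0.3, -0.2, -1.2]
opening: 0.0218
grip_force: 35.0
```

Request:
step_arm([
  [[0.05,0,0],0],
  [[0.1,0,0],0],
  [[0.15,0,0],0],
  [[0.2,0,0],0],
  [[0.25,0,0],0],
  [[0.25,0,0],0],
])

```text
time: 10.15
tool_pos: [0.4945, 0.0593, 0.0688]
tool_rot: [3.141, -0.0, 1.359]
contact_force: [0.3, -0.4, -0.9]
opening: 0.0215
grip_force: 35.0
```

Request:
step_arm([
  [[0.05,0,0],0],
  [[0.1,0,0],0],
  [[0.15,0,0],0],
  [[0.2,0,0],0],
  [[0.2,0,0],0],
])

```text
time: 10.78
tool_pos: [0.497, 0.0711, 0.0688]
tool_rot: [3.141, -0.0, 1.359]
contact_force: [0.5, 0.5, -1.4]
opening: 0.0215
grip_force: 35.0
```

Request:
step_arm([
  [[0.05,0,0],0],
  [[0.1,0,0],0],
  [[0.15,0,0],0],
  [[0.15,0,0],0],
])

```text
time: 11.28
tool_pos: [0.4988, 0.0798, 0.0687]
tool_rot: [-3.141, 0.0, 1.359]
contact_force: [-0.4, -0.1, -1.0]
opening: 0.0217
grip_force: 35.0
```

Request:
step_arm([
  [[0.07,0,0],0],
  [[0.14,0,0],0],
  [[0.21,0,0],0],
  [[0.28,0,0],0],
  [[0.35,0,0],0],
  [[0.35,0,0],0],
])

```text
time: 12.02
tool_pos: [0.5034, 0.1008, 0.0688]
tool_rot: [3.141, -0.001, 1.359]
contact_force: [-0.1, 1.7, -4.3]
opening: 0.022
grip_force: 35.0
```

Request:
step_arm([
  [[0.07,0,0],0],
  [[0.14,0,0],0],
  [[0.21,0,0],0],
  [[0.28,0,0],0],
  [[0.35,0,0],0],
  [[0.35,0,0],0],
])

```text
time: 12.78
tool_pos: [0.5079, 0.1213, 0.0689]
tool_rot: [3.141, -0.001, 1.359]
contact_force: [-1.5, 0.6, -3.1]
opening: 0.0215
grip_force: 35.0
```

Request:
step_arm([
  [[0.07,0,0],0],
  [[0.14,0,0],0],
  [[0.21,0,0],0],
  [[0.28,0,0],0],
  [[0.33,0,0],0],
  [[0.33,0,0],0],
])

```text
time: 13.52
tool_pos: [0.512, 0.1405, 0.0689]
tool_rot: [3.141, -0.001, 1.359]
contact_force: [-1.1, 1.9, -3.6]
opening: 0.0219
grip_force: 35.0
```

Request:
step_arm([
  [[0.04,0,0],0],
  [[0.08,0,0],0],
  [[0.1,0,0],0],
  [[0.1,0,0],0],
])

```text
time: 14.02
tool_pos: [0.5132, 0.146, 0.0688]
tool_rot: [-3.142, -0.0, 1.359]
contact_force: [-1.9, -0.7, -4.5]
opening: 0.0219
grip_force: 35.0
```

Request:
step_arm([
  [[0.04,0,0],0],
  [[0.08,0,0],0],
  [[0.1,0,0],0],
  [[0.1,0,0],0],
])

```text
time: 14.52
tool_pos: [0.5143, 0.1515, 0.0688]
tool_rot: [-3.141, 0.001, 1.359]
contact_force: [-2.5, -4.4, -4.2]
opening: 0.0217
grip_force: 35.0
```

Request:
step_arm([
  [[0.04,0,0],0],
  [[0.08,0,0],0],
  [[0.12,0,0],0],
  [[0.12,0,0],0],
])

```text
time: 15.02
tool_pos: [0.5159, 0.1591, 0.0688]
tool_rot: [-3.142, -0.0, 1.359]
contact_force: [-1.2, -0.9, -3.4]
opening: 0.0215
grip_force: 35.0
```

Request:
step_arm([
  [[0.04,0,0],0],
  [[0.08,0,0],0],
  [[0.12,0,0],0],
  [[0.12,0,0],0],
])

```text
time: 15.52
tool_pos: [0.5174, 0.166, 0.0688]
tool_rot: [-3.142, -0.0, 1.359]
contact_force: [-1.3, -2.2, -4.2]
opening: 0.0215
grip_force: 35.0
```

Request:
step_arm([
  [[0.04,0,0],0],
  [[0.08,0,0],0],
  [[0.1,0,0],0],
  [[0.1,0,0],0],
])

```text
time: 16.02
tool_pos: [0.5186, 0.1718, 0.0687]
tool_rot: [-3.141, 0.0, 1.359]
contact_force: [-2.6, -3.6, -3.7]
opening: 0.0218
grip_force: 35.0
```

Request:
step_arm([
  [[0.04,0,0],0],
  [[0.08,0,0],0],
  [[0.1,0,0],0],
  [[0.1,0,0],0],
])

```text
time: 16.52
tool_pos: [0.5199, 0.1777, 0.0687]
tool_rot: [-3.141, -0.0, 1.359]
contact_force: [-2.4, -2.1, -4.9]
opening: 0.0219
grip_force: 35.0
```

Request:
step_arm([
  [[0.03,0,0],0],
  [[0.03,0,0],0],
])

```text
time: 16.77
tool_pos: [0.5204, 0.1798, 0.0688]
tool_rot: [3.142, -0.001, 1.359]
contact_force: [-1.0, 0.0, -5.6]
opening: 0.0217
grip_force: 35.0
```

Request:
step_arm([
  [[0.02,0,0],0],
  [[0.02,0,0],0],
])

```text
time: 17.02
tool_pos: [0.5204, 0.1799, 0.0688]
tool_rot: [-3.141, 0.001, 1.359]
contact_force: [-2.5, -6.4, -4.3]
opening: 0.0219
grip_force: 35.0
```

Request:
step_arm([
  [[0.02,0,0],0],
  [[0.02,0,0],0],
])

```text
time: 17.27
tool_pos: [0.5204, 0.18, 0.0688]
tool_rot: [-3.141, 0.003, 1.359]
contact_force: [-2.8, -11.5, -2.7]
opening: 0.0215
grip_force: 35.0
```

The force is rising hard at y = 0.180, where I expected about 0.181, so the shoulder appears to be on the plate. One more small nudge, then a look before releasing.

Request:
step_arm([
  [[0.01,0,0],0],
  [[0.01,0,0],0],
])

```text
time: 17.52
tool_pos: [0.5204, 0.1801, 0.0688]
tool_rot: [-3.14, 0.004, 1.359]
contact_force: [-3.9, -13.2, -2.1]
opening: 0.0215
grip_force: 35.0
```

```bash
python3 - <<'E'
from h import *
from cell import robot
s=robot.observe();print(s['tool_pos'],s['contact_force'])
c=robot.read_camera('scene')['pixels'];d=robot.read_camera('side')['pixels'];w=robot.read_camera('wrist')['pixels']
r=lambda i,f:cv2.resize(i,None,fx=f,fy=f,interpolation=2)
cv2.imwrite('pics/x5.png',np.hstack([r(c[180:280,200:280],5),r(w[100:300,180:340],2.5)[:500]])[:,:,::-1])
E
```

```text
[0.52038522 0.1800769  0.06877194] [ -3.91080255 -13.18631798  -2.05816901]
```

View pics/x5.png

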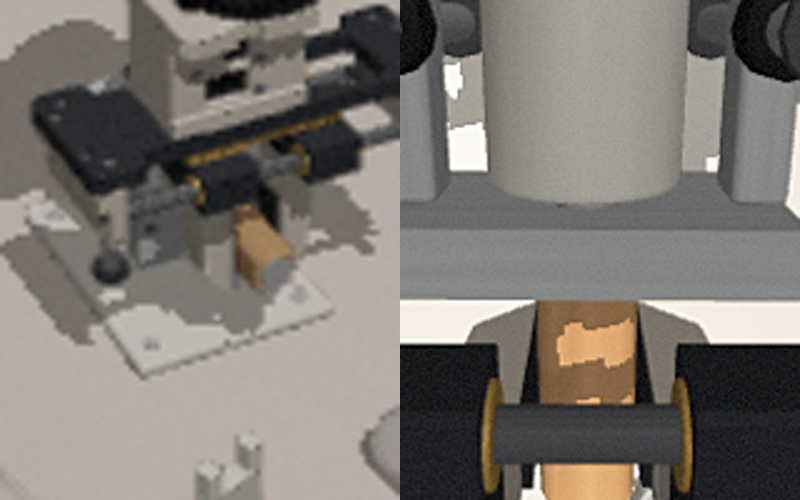

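The wrist crop shows the wooden handle running right up under the near plate's face, with no steel visible between them, so the shoulder is flush. I'll release and retreat upward.

Request:
step_arm([
  [[-0.01,0,0],0],
  [[-0.01,0,0],0],
  [[-0.01,0,0],0],
  [[-0.01,0,0],0],
  [[-0.01,0,0],0],
  [[-0.01,0,0],0],
  [[-0.01,0,0],0],
  [[-0.01,0,0],0],
], hand=0)

```text
time: 18.68
tool_pos: [0.5209, 0.1817, 0.0688]
tool_rot: [3.142, -0.0, 1.359]
contact_force: [-0.1, -0.0, 0.3]
opening: 0.0911
grip_force: 0.0
```

Request:
step_arm([
  [[-0.01,0,-0.3],0],
  [[-0.01,0,-0.8],0],
  [[-0.3,0,-1.3],0],
  [[-0.7,0,-1.8],0],
  [[-1.2,0,-2.3],0],
  [[-1.5,0,-2.5],0],
  [[-1.5,0,-2.5],0],
  [[-1.5,0,-2.5],0],
])

```text
time: 19.68
tool_pos: [0.5015, 0.0942, 0.2177]
tool_rot: [-3.14, 0.0, 1.359]
contact_force: [0.3, 0.8, -0.1]
opening: 0.0918
grip_force: 0.0
```

```bash
python3 snap.py w6; python3 - <<'E'
from h import *
from cell import robot
c=robot.read_camera('scene')['pixels']
w=cv2.imread('pics/w6.png')
r=lambda i,f:cv2.resize(i,None,fx=f,fy=f,interpolation=2)
cv2.imwrite('pics/x6.png',np.hstack([r(c[180:280,200:280,::-1],5),r(w[0:200,180:340],2.5)]))
E
```

```text
19.675 [0.50153312 0.09421236 0.21766262]
```

View pics/x6.png

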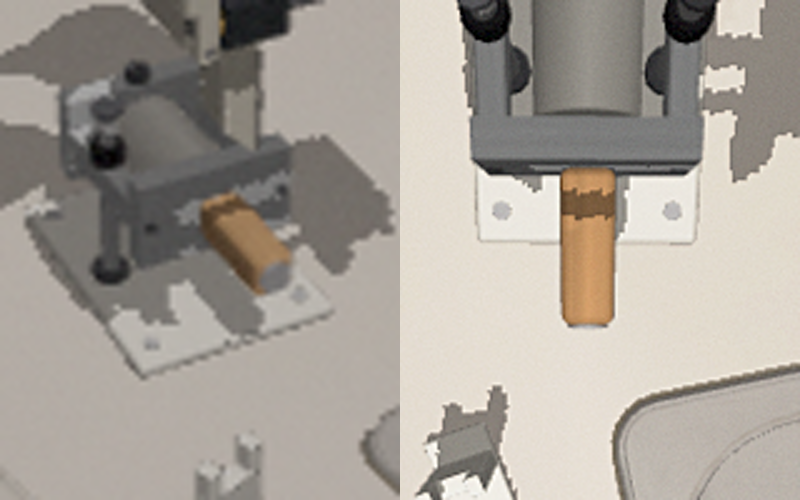

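Both crops show the handle flush against the near plate and in line with the stand. I'll check the handle end numerically (expected x −109 mm) and hand in if it agrees.

```bash
python3 - <<'E'
from h import *
from cell import robot
c=np.load('pics/w6.npy',allow_pickle=True).item();C=cam(c,c['T'])
O=np.array([.5387,.2583,0]);ux=np.array([.2105,.9776,0])
for n,v,z in(('end',322,.081),('shoulder',169,.081)):
    X=onz(C,(588/2.5+180,v/2.5),z)-O;print(n,X@ux,X[0]*-.9776+X[1]*.2105)
    if n=='end': e=X@ux
if -.114<e<-.104: print(robot.hand_in())
E
```

```text
end -0.10903264473544362 -0.16335866595816986
shoulder -0.05166179930782166 -0.1528906044040924
the job is handed in; nothing more can be done
None
```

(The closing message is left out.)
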